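# Back off a sunk casing plug of unknown hand with a T-key

### The job

Take the T-key from its sloping rest and stand it in the well of the gear casing nearer to you, let go of it there, then take it again by its crossbar, feel it into the square socket of the sunk plug and unscrew the plug by at least a third of a turn. The plug may have a reverse thread, so try both ways and follow the way that gives. Leave the key standing seated in the plug, and do not disturb the things lying around.

Things in the scene. Friction and masses are not known exactly. Their poses are not given: they have to be found in the camera images.
- key_grip (a point): T-key, loose, 0.28 kg: square steel shaft 16 x 16 mm, black crossbar on top, tapered round pilot nose (16.6 wide, 6 long) at the tip. Point on the shaft's axis 92 mm from the tip. z: tip to crossbar; y: along the crossbar; shaft faces look along x and y. Starts on the rest, shaft 50 degrees up from level, crossbar level at the top end; lifts straight up off it
- key_bar (a point): centre of the key's crossbar, 195 mm from the tip on the shaft's axis; bar 110 mm long (y), 20 wide (x), 18 high (z), wider than the shaft below it. On the rest a board right behind the bar keeps fingers off it; the middle of the shaft is free all round. Axes as key_grip
- key_tip (a point): end of the key's pilot nose, on the axis; axes as key_grip. In a well, its square not matching the socket, it stops 42 mm below the mouth and may lean up to 0.15 rad when let go; matching (every quarter turn, about 7 degrees of play each way) it drops 14 mm more to the socket's floor, 56 mm below the mouth
- rest_foot (a point): the key's wooden rest, fixed: point on the bench under the middle of its base (200 x 130 mm; 0.20 m high at the upper end). x: horizontal, the way the slope rises
- casing_a_well (a point): casing A: centre of the round mouth (z = 81 mm) of the well in its flat top. Fixed aluminium gear casing, foot 150 x 140, 81 high, z up. Well 26 wide, 4 mm chamfer, 36 deep; at its bottom, coaxial, the steel plug with an upright square socket 18 across flats, 20 deep, its yaw not known: feel for it. A and B look alike
- casing_b_well (a point): casing B: centre of the round mouth (z = 81 mm) of the well in its flat top. Fixed aluminium gear casing, foot 150 x 140, 81 high, z up. Well 26 wide, 4 mm chamfer, 36 deep; at its bottom, coaxial, the steel plug with an upright square socket 18 across flats, 20 deep, its yaw not known: feel for it. Near one: A or B, by draw
- casing_a_plug (a joint): casing A: plug's turn from tight, rad: 0 (the start) is a hard stop, it grows to 9 as it unscrews, with about 0.2 N m of steady drag. One of A and B unscrews anticlockwise seen from above, the other (reverse thread) clockwise; which is not told
- casing_b_plug (a joint): casing B: plug's turn from tight, rad: 0 (the start) is a hard stop, it grows to 9 as it unscrews, with about 0.2 N m of steady drag. One of A and B unscrews anticlockwise seen from above, the other (reverse thread) clockwise; which is not told
- oil_can_mid (a point): bystander, to be left where it is: grey can, 60 mm wide, 130 mm high, standing; its centre
- hammer_grip (a point): bystander, to be left where it is: hammer lying on the bench, 260 mm long, x from handle to head; point on its handle
- hub_mid (a point): bystander, to be left where it is: turned steel hub, flange 90 mm wide, 54 mm high; its centre
Mind the look-alikes: they are no part of the job. Leave any red look-alike of the part that bears casing_a_well alone. What is shaped like the part that bears casing_b_well but red is not meant.

How it is judged:
On the way, in this order (a step that is already met when the one before it is completed fails the run):
1. the key stands in the near casing's well, tip at least 30 mm down, let go by the fingers (((world x of casing_a_well below 0.65 m and horizontal distance between key_tip and casing_a_well below 0.008 m and z of key_tip in the frame of casing_a_well below -0.03 m and horizontal distance between key_tip and key_bar below 0.05 m and contact force between key and the fingers below 0.05 N) or (world x of casing_b_well below 0.65 m and horizontal distance between key_tip and casing_b_well below 0.008 m and z of key_tip in the frame of casing_b_well below -0.03 m and horizontal distance between key_tip and key_bar below 0.05 m and contact force between key and the fingers below 0.05 N))), for 0.2 s.
2. the key is held again, by its crossbar (grasp point within 60 mm of the bar's centre), with its tip at least 51 mm down, in the plug's socket (((world x of casing_a_well below 0.65 m and horizontal distance between key_tip and casing_a_well below 0.008 m and z of key_tip in the frame of casing_a_well below -0.051 m and horizontal distance between key_tip and key_bar below 0.05 m and contact force between key and the fingers above 1 N and distance between the grasp point and key_bar below 0.06 m) or (world x of casing_b_well below 0.65 m and horizontal distance between key_tip and casing_b_well below 0.008 m and z of key_tip in the frame of casing_b_well below -0.051 m and horizontal distance between key_tip and key_bar below 0.05 m and contact force between key and the fingers above 1 N and distance between the grasp point and key_bar below 0.06 m))), for 0.1 s.
At the end, for the whole second after the job is handed in: The near casing's plug is unscrewed by at least 2.0 rad (a third of a turn, less a little) and the key stands let go and at rest in its socket: tip at least 51 mm below the well's mouth, within 8 mm of its axis, leaning less than 0.15 rad (((world x of casing_a_well below 0.65 m and horizontal distance between key_tip and casing_a_well below 0.008 m and z of key_tip in the frame of casing_a_well below -0.051 m and horizontal distance between key_tip and key_bar below 0.05 m and contact force between key and the fingers below 0.05 N and value of joint casing_a_plug above 2 rad and linear speed of key below 0.02 m/s and angle between key_tip's own z axis and vertical below 0.15 rad) or (world x of casing_b_well below 0.65 m and horizontal distance between key_tip and casing_b_well below 0.008 m and z of key_tip in the frame of casing_b_well below -0.051 m and horizontal distance between key_tip and key_bar below 0.05 m and contact force between key and the fingers below 0.05 N and value of joint casing_b_plug above 2 rad and linear speed of key below 0.02 m/s and angle between key_tip's own z axis and vertical below 0.15 rad))); the robot touches nothing.
It fails at once if a bystander is moved more than 30 mm (distance of any of oil_can_mid, hammer_grip, hub_mid from where it was at the start of the episode above 0.03 m).
It fails at once if the far casing's plug is turned ((world x of casing_a_well above 0.65 m and value of joint casing_a_plug above 0.2 rad) or (world x of casing_b_well above 0.65 m and value of joint casing_b_plug above 0.2 rad)).
It also fails if it takes over 72 s, if anything falls off the work surface, if the arm or the gripper's body presses on something with over 40 N, if the wrist force passes 120 N, or if a joint passes its speed limit or range.

### The arm

A 6-joint arm with a two-finger parallel gripper is mounted at the origin on the work surface. World frame = base frame: x ahead of the robot, y to its left, z up, the work surface at z = 0. Lengths are in m, angles in rad, forces in N, time in s.
With the tool pointing down it reaches from about 0.325 to 0.775 m from the base axis. Payload 5.5 kg.
Tool frame: the origin (TCP) lies between the finger pads; the fingertips stand 8 mm ahead of it and the grasp point (between the pads) lies 11 mm behind it (tcp_to_tips is the distance from the TCP to the fingertips, in m); z points along the fingers, y is the direction in which the jaws open and shut (so a half turn about z gives the same grasp; the last joint's range is limited). The gripper opens to 88 mm and grips with 3 to 60 N. Pads are 20 mm wide; open, the fingers measure 115 mm over their backs; the gripper's body (75 mm by 178 mm) begins 61 mm behind the grasp point.
Start: joints at [1.18, 0.091, 1.231, -0, 1.82, -0.057], TCP at [0.197, 0.567, 0.231] pointing down, gripper open.
Joint ranges: [-2.87, 2.87], [-0.86, 2.18], [0.17, 2.46], [-1.51, 4.65], [0.06, 2.69], [-2.65, 2.65]. Speed limits (rad/s): [2.57, 2.57, 3.01, 3.14, 3.14, 3.14].

### API

Orientations are given as a unit quaternion [w, x, y, z].
In Python, from bench import * gives the robot as it stands. Calls block until the motion is done:
- move_to(position, orientation): joint-space move of the TCP to a pose.
- move_l(position, speed=0.15, orientation=None): straight line of the TCP; orientation=None keeps the orientation; speed is the mean speed in m/s.
- movej(angles): joint-space move.
- gripper_open() and close(): open the fingers fully, or close them until they stop; the grip force is fixed at half the most.
- hold(seconds).
- inverse_kinematics(position, orientation): joint angles nearest the present ones, or None.
- state(): the state.
- get_image(name): name is "scene" or "top" or "wrist"; returns a dict with "frame" (400x640x3 uint8, blue, green, red), "depth" (400x640 float32, m along the optical axis (not along the pixel's ray), 0 where there is no reading), "camera_matrix" (3x3 intrinsics, pixels), "view" (4x4, takes a point from world to camera coordinates). Camera axes: x right, y up, looking along -z (the intrinsics and any distortion apply to the point x, -y, -z); pixel columns grow to the right and rows downward; lengths in m; the calibration is good to about 2 mm. A picture is of the moment at which its call begins.
A pose or a line that the arm cannot do raises IKError and nothing moves.
- job_done(): hands the job in, once; it reports no verdict.
The state is a dict: "time": time; "joint_pos": joint angles; "dq": joint speeds; "joint_torque": joint torques, N m; "ee_pos": TCP position; "ee_rot": TCP orientation; "ft_force": force on the tool from outside, world axes, zero at the start; "moment": the same for the moment, N m; "finger_gap": finger opening in m.
Only numpy, scipy, OpenCV 4.12 (cv2) and the standard library are available. Lean on these libraries where they do the work, as an engineer would, in place of code of your own. Each camera call takes 0.05 s, during which the arm holds its last target.

## Working session

There is one attempt and no reset: what is moved stays moved. The work goes in short steps, each a Python script; the robot and the scene stay as the last script left them, time stands still between calls to the robot, and variables do not carry over. Pictures are saved under pics/ and viewed, and the job is handed in when it is done.

```bash
ls; mkdir -p pics; python3 - <<'E'
from bench import *
import cv2,numpy as np
s=state();print(s['time'],s['ee_pos'],s['ee_rot'])
for n in ["scene","top","wrist"]:
    d=get_image(n);cv2.imwrite(f"pics/{n}0.png",d["frame"]);np.savez(f"{n}0.npz",**d)
    print(n,d["camera_matrix"].tolist(),d["view"].round(3).tolist())
E
```

```text
pics
0.0 [0.19649646 0.56660026 0.22953408] [-2.00422280e-04  1.66132591e-01  9.86102941e-01 -9.54851526e-04]
scene [[449.44375536176, 0.0, 319.2083548215632], [0.0, 449.44375536176, 199.39490625721172], [0.0, 0.0, 1.0]] [[0.521, 0.853, -0.011, -0.291], [-0.526, 0.332, 0.783, 0.17], [0.672, -0.402, 0.622, -1.726], [0.0, 0.0, 0.0, 1.0]]
top [[412.9255842110862, 0.0, 325.4813789554732], [0.0, 412.9255842110862, 208.8996951436863], [0.0, 0.0, 1.0]] [[-0.026, -1.0, 0.009, 0.031], [0.998, -0.025, 0.06, -0.535], [-0.059, 0.011, 0.998, -1.347], [0.0, 0.0, 0.0, 1.0]]
wrist [[313.4063195187109, 0.0, 319.7744808592535], [0.0, 313.4063195187109, 198.49144668447576], [0.0, 0.0, 1.0]] [[0.328, 0.945, -0.002, -0.599], [-0.913, 0.316, -0.257, 0.031], [-0.242, 0.086, 0.966, -0.39], [0.0, 0.0, 0.0, 1.0]]
```

View pics/scene0.png

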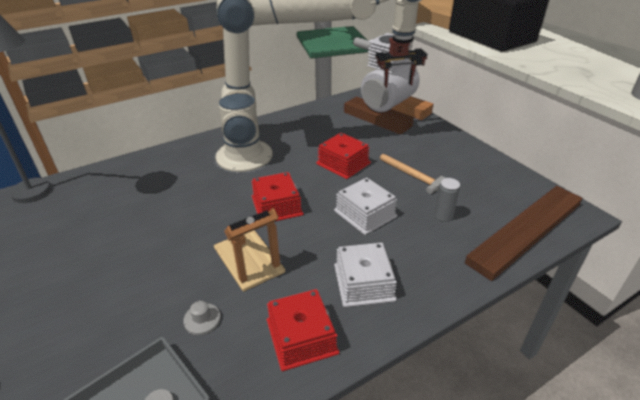

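View pics/top0.png

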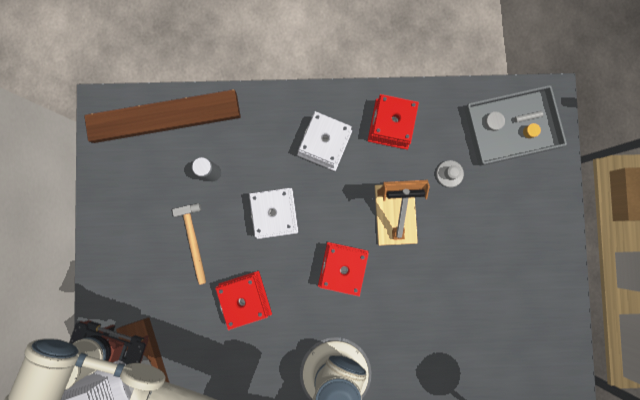

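View pics/wrist0.png

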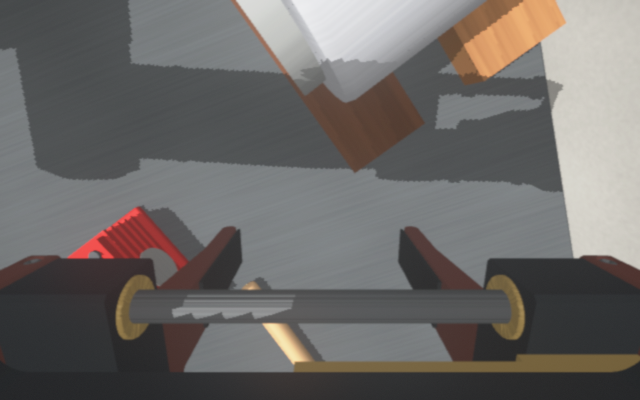

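The top view shows two white casings with wells at px (272,212) and (325,138). Three red look-alikes sit at (241,301), (344,269) and (396,118). The key is on its rest, with the bar at about (405,193) and the tip at about (398,235). The white casing at (272,212) should be the near one. I'll measure it and confirm with crops.

```bash
cat > h.py <<'E'
import numpy as np,cv2
from scipy.spatial.transform import Rotation as R
def cloud(d):
    K=d["camera_matrix"];z=d["depth"];v,u=np.mgrid[:z.shape[0],:z.shape[1]]
    x=(u-K[0,2])/K[0,0]*z;y=(v-K[1,2])/K[1,1]*z
    p=np.stack([x,-y,-z],-1);V=np.linalg.inv(d["view"])
    return p@V[:3,:3].T+V[:3,3]
def proj(d,P):
    P=np.atleast_2d(P);c=P@d["view"][:3,:3].T+d["view"][:3,3];K=d["camera_matrix"]
    return np.stack([K[0,0]*c[:,0]/-c[:,2]+K[0,2],K[1,1]*-c[:,1]/-c[:,2]+K[1,2]],-1)
def crop(f,x0,y0,x1,y1,s): return cv2.resize(f[y0:y1,x0:x1],None,fx=s,fy=s,interpolation=cv2.INTER_CUBIC)
def q(Rm):
    a=R.from_matrix(Rm).as_quat();return [a[3],a[0],a[1],a[2]]
E
python3 - <<'E'
from h import *
d=dict(np.load("top0.npz"));s=dict(np.load("scene0.npz"))
a=crop(d["frame"],360,165,440,255,5);b=crop(d["frame"],230,170,310,260,5)
cv2.imwrite("pics/c1.png",np.hstack([b,a]))
a=crop(s["frame"],205,200,295,290,5);b=crop(s["frame"],325,170,405,260,5)
cv2.imwrite("pics/c2.png",np.hstack([b,a]))
for n,dd in(("t",d),("s",s)):
    P=cloud(dd)
    for uv in ([(272,212),(255,200),(290,230),(325,138),(345,130),(405,193),(402,210),(398,235)] if n=="t" else [(366,195),(345,200),(366,182),(252,220),(255,232)]):
        print(n,uv,P[uv[1],uv[0]].round(4))
E
```

```text
t (272, 212) [0.5292 0.1931 0.0239]
t (255, 200) [0.5651 0.2388 0.0817]
t (290, 230) [0.4683 0.1315 0.0742]
t (325, 138) [0.7702 0.0133 0.0248]
t (345, 130) [ 0.7819 -0.0503  0.0788]
t (405, 193) [ 0.5646 -0.2097  0.1985]
t (402, 210) [ 0.5187 -0.2097  0.1456]
t (398, 235) [ 0.4437 -0.2126  0.0505]
s (366, 195) [0.521  0.1955 0.068 ]
s (345, 200) [0.5085 0.1243 0.0698]
s (366, 182) [0.4778 0.2261 0.0799]
s (252, 220) [ 0.5743 -0.2073  0.1903]
s (255, 232) [ 0.4327 -0.1525  0.0118]
```

View pics/c1.png

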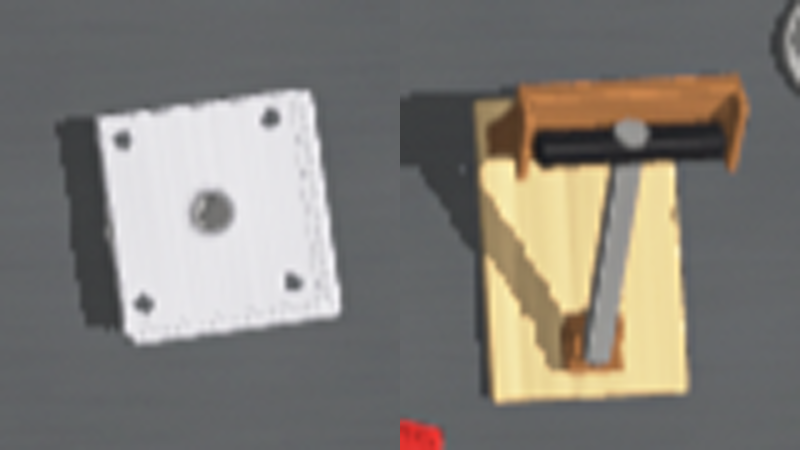

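View pics/c2.png

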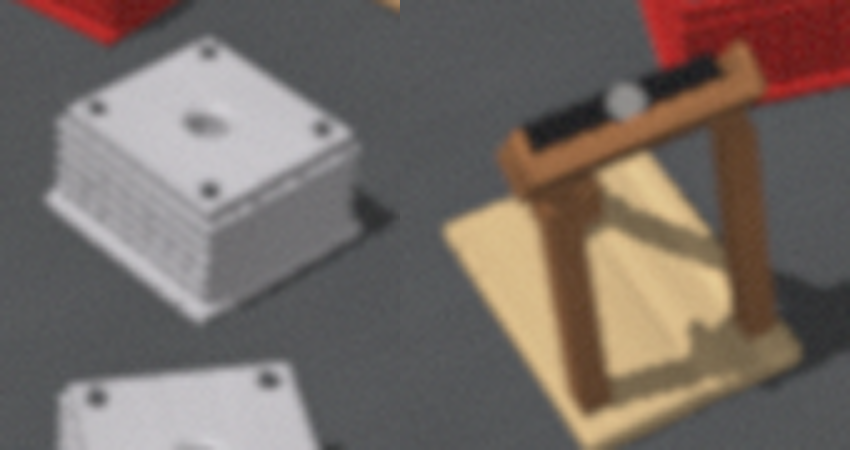

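The crops confirm it: the casing at top (272,212) is white, with its well at about x 0.53, so it is the near one. The key shaft lies free over the rest's base, with a board behind the bar. Next I'll fit the key and well poses.

```bash
python3 - <<'E'
from h import *
d=dict(np.load("top0.npz"));s=dict(np.load("scene0.npz"))
P=cloud(d);f=d["frame"].astype(int)
# shaft: low saturation, in bbox, height > 0.05
v,u=np.mgrid[:400,:640]
sat=f.max(2)-f.min(2)
m=(u>388)&(u<425)&(v>194)&(v<245)&(sat<25)&(f.mean(2)>110)&(P[...,2]>0.03)
Q=P[m];uv=np.stack([u[m],v[m]],1);print(len(Q))
c=Q.mean(0);U,S,W=np.linalg.svd(Q-c);print(c,W,S/np.sqrt(len(Q)))
e=W[0]*np.sign(W[0][0]);print("elev",np.degrees(np.arcsin(e[2])),"yaw",np.degrees(np.arctan2(e[1],e[0])))
mb=(u>380)&(u<430)&(v>183)&(v<203)&(f.max(2)<55)&(P[...,2]>0.15)
B=P[mb];print(len(B),B.mean(0),B.min(0),B.max(0))
cb=B.mean(0);W=np.linalg.svd(B-cb)[2];print(W[0],"bar yaw",np.degrees(np.arctan2(-W[0][0],W[0][1])))
mt=(u>398)&(u<412)&(v>186)&(v<196)&(sat<25)&(f.mean(2)>100)
print(np.median(P[mt],0),uv.mean(0))
# well: dark circle pixel centre
for n,dd,b in(("top",d,(258,198,288,226)),("scene",s,(352,184,380,206))):
    g=dd["frame"].astype(int).mean(2)[b[1]:b[3],b[0]:b[2]]
    k=(g<170).astype(np.uint8);N,L,st,ce=cv2.connectedComponentsWithStats(k)
    print(n,[(tuple(st[i]),ce[i].round(2)+b[:2]) for i in range(1,N)])
    for i in range(1,N):
        if st[i][4]<15: continue
        # ray intersect z=0.081
        uvc=ce[i]+b[:2];K=dd["camera_matrix"];r=np.array([(uvc[0]-K[0,2])/K[0,0],-(uvc[1]-K[1,2])/K[1,1],-1])
        V=np.linalg.inv(dd["view"]);r=V[:3,:3]@r;o=V[:3,3];print(o+r*(0.081-o[2])/r[2])
# casing top outline
mt=(u>240)&(u<305)&(v>180)&(v<245)&(P[...,2]>0.07)&(f.mean(2)>170)
hull=cv2.minAreaRect(np.stack([P[mt][:,0],P[mt][:,1]],1).astype(np.float32));print(hull,np.median(P[mt][:,2]))
E
```

```text
179
[ 0.49736827 -0.21495321  0.11584166] [[-0.64234101 -0.01643284 -0.76624278]
 [ 0.0491214  -0.99859728 -0.01976253]
 [ 0.7648432   0.0503332  -0.64224719]] [0.05197736 0.00404941 0.00144509]
elev 50.01768195820615 yaw 1.4654632408229793
184 [ 0.56344461 -0.21453592  0.19272262] [ 0.55425867 -0.26628928  0.18431125] [ 0.57395547 -0.15870198  0.20048014]
[-0.01614943  0.99985109  0.00608263] bar yaw 0.9253515838490058
[ 0.57046563 -0.21277193  0.19530654] [402.15083799 217.1396648 ]
top [((np.int32(10), np.int32(10), np.int32(9), np.int32(9), np.int32(60)), array([271.85, 211.92])), ((np.int32(29), np.int32(27), np.int32(1), np.int32(1), np.int32(1)), array([287., 225.]))]
[0.52633788 0.18673298 0.081     ]
scene [((np.int32(0), np.int32(0), np.int32(2), np.int32(1), np.int32(2)), array([352.5, 184. ])), ((np.int32(24), np.int32(0), np.int32(4), np.int32(3), np.int32(7)), array([378.  , 184.57])), ((np.int32(9), np.int32(8), np.int32(9), np.int32(5), np.int32(32)), array([365.16, 194.38])), ((np.int32(0), np.int32(18), np.int32(5), np.int32(4), np.int32(12)), array([353.42, 204.08])), ((np.int32(27), np.int32(21), np.int32(1), np.int32(1), np.int32(1)), array([379., 205.]))]
[0.53017673 0.18467295 0.081     ]
((0.528353750705719, 0.1442953646183014), (0.22428689897060394, 0.14715828001499176), 89.87098693847656) 0.08190645555454679
```

```bash
cat >> h.py <<'E'
def ori(psi,t):
    c,s=np.cos(t),np.sin(t)
    return R.from_euler('z',psi).as_matrix()@np.array([[-c,0,s],[0,1,0],[-s,0,-c]])
def tform(st):
    w,x,y,z=st["ee_rot"];return R.from_quat([x,y,z,w]).as_matrix(),np.array(st["ee_pos"])
E
python3 - <<'E'
from bench import *
from h import *
w=dict(np.load("wrist0.npz"));Rt,pt=tform(state());V=np.linalg.inv(w["view"])
Rc=Rt.T@V[:3,:3];pc=Rt.T@(V[:3,3]-pt);print(Rc.round(3),pc.round(4))
np.savez("handeye.npz",Rc=Rc,pc=pc)
W=np.array([.5265,.1863,.081])
t=-np.arctan2(Rc[0,2],-Rc[2,2])  
look=lambda t:(ori(.34,t)@(-Rc[:,2]))
for t in (-.25,.25): print(t,look(t))
t=min((-.25,.25),key=lambda t:look(t)[2])
O=ori(.34,t)
p=W-look(t)*.2-O@pc
print(p,inverse_kinematics(p,q(O)))
move_to(p,q(O))
d=get_image("wrist");np.savez("w1.npz",**d);cv2.imwrite("pics/w1.png",d["frame"])
x,y=proj(d,W)[0];print(x,y,state()['time'])
x,y=int(x),int(y)
cv2.imwrite("pics/w1c.png",crop(d["frame"],x-50,y-50,x+50,y+50,6))
E
```

```text
[[-0.     0.966  0.257]
 [ 1.     0.     0.   ]
 [ 0.     0.257 -0.966]] [ 0.0703  0.0002 -0.1543]
-0.25 [ 0.00986407  0.00296494 -0.99994695]
0.25 [ 0.4606334   0.16241867 -0.8726036 ]
[0.55278052 0.19547874 0.11407921] [ 0.28920621  0.29214062  1.22925219 -0.01314504  1.86986633 -1.62388679]
318.26164479578233 198.1320000724142 2.1167
```

View pics/w1c.png

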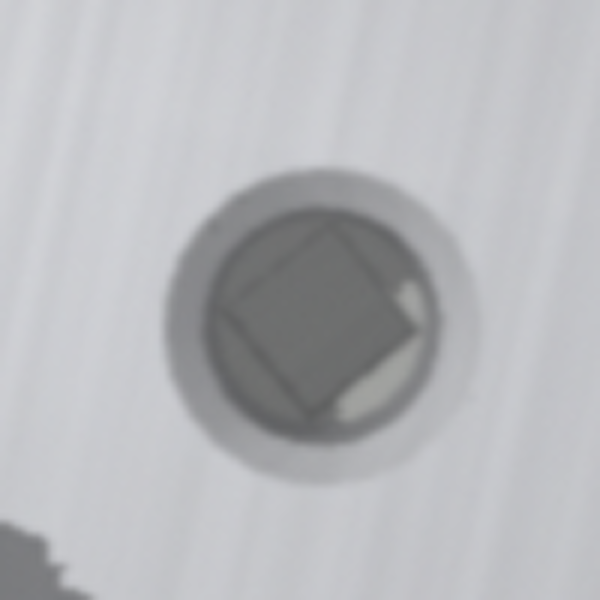

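View pics/w1.png

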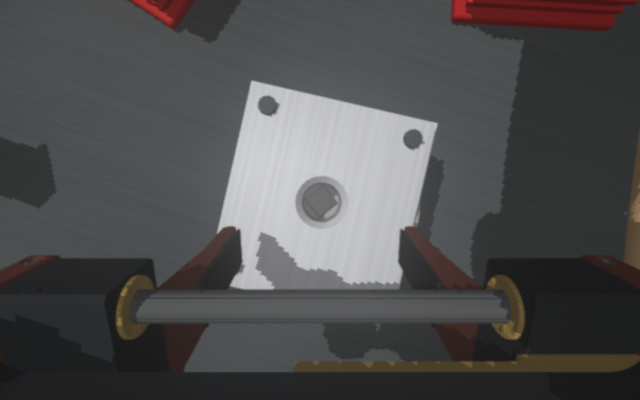

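The crop shows the well mouth at px (321.2,202). The socket is visible as a square with its corners at crop (332,222), (225,308), (313,415) and (417,328). I'll compute the yaw and centre from those.

```bash
python3 - <<'E'
from h import *
d=dict(np.load("w1.npz"));V=np.linalg.inv(d["view"]);K=d["camera_matrix"]
def ray(u,v,z):
    r=V[:3,:3]@np.array([(u-K[0,2])/K[0,0],-(v-K[1,2])/K[1,1],-1]);o=V[:3,3];return o+r*(z-o[2])/r[2]
f=lambda c:(268+(c[0]+.5)/6-.5,148+(c[1]+.5)/6-.5)
print("mouth",ray(*f((322,326)),.081))
C=np.array([ray(*f(c),.045) for c in [(332,222),(225,308),(313,415),(417,328)]]);print(C,C.mean(0))
for i in range(4):
    e=C[(i+1)%4]-C[i];print(np.linalg.norm(e),np.degrees(np.arctan2(e[1],e[0]))%90)
P=cloud(d);print(P[130,330],P[202,321])
E
```

```text
mouth [0.52814324 0.18890964 0.081     ]
[[0.51608559 0.18613865 0.045     ]
 [0.53076499 0.17706944 0.045     ]
 [0.53975826 0.19199362 0.045     ]
 [0.525073   0.20066307 0.045     ]] [0.52792046 0.18896619 0.045     ]
0.017255005027239558 58.291441237191535
0.017424412395616363 58.926937945527435
0.017053337828772053 59.444508227727255
0.017080172624244785 58.25165202552468
[0.4828376  0.17880763 0.08007621] [0.52931039 0.18936378 0.02636137]
```

```bash
python3 - <<'E'
from bench import *
from h import *
G=np.array([.4998,-.2149,.1063]);psi=np.radians(1.4);t=np.radians(15)
O=ori(psi,t);z=O[:,2];g=G+.011*z
W=np.array([.528,.189,.081])
for ps in (58.7,-31.3):
    o=ori(np.radians(ps),np.radians(55));T=W+[0,0,-.042+.092]+.011*o[:,2]
    print(ps,[None if (a:=inverse_kinematics(T+[0,0,h],q(o))) is None else a.round(2) for h in (-.014,0,.06,.1)])
print(inverse_kinematics(g,q(O)).round(2))
s=state();p=np.array(s['ee_pos'])
move_l(p+[0,0,.15],speed=.3)
move_to(g-.17*z,q(O))
s=state();d=get_image("wrist");np.savez("w2.npz",**d)
dd=np.array([np.cos(np.radians(50))*np.cos(psi),np.cos(np.radians(50))*np.sin(psi),np.sin(np.radians(50))])
f=d["frame"].copy()
for r in(-.092,-.04,0,.04,.103):
    u=proj(d,G+r*dd)[0];print(r,u.round(1));cv2.circle(f,tuple(int(round(a)) for a in u),2,(0,0,255),-1)
cv2.imwrite("pics/w2.png",f);print(s['time'],s['ee_pos'])
E
```

```text
58.7 [None, None, None, None]
-31.3 [array([ 0.76, -0.22,  2.01, -0.99,  1.23,  0.03]), array([ 0.76, -0.24,  2.  , -0.99,  1.25,  0.01]), array([ 0.76, -0.3 ,  1.93, -0.96,  1.32, -0.1 ]), array([ 0.76, -0.32,  1.88, -0.94,  1.36, -0.16])]
[-0.56 -0.25  1.81  0.15  1.36 -2.17]
-0.092 [319.  109.9]
-0.04 [319.  150.9]
0 [318.9 185.6]
0.04 [318.9 223.4]
0.103 [318.8 290.3]
4.3333 [ 0.45907613 -0.21533753  0.25966559]
```

View pics/w2.png

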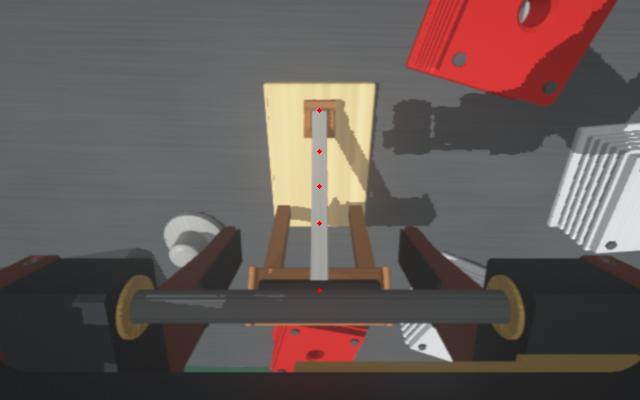

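The projected axis, drawn as red dots from (319,110) to (319,290), lies on the shaft, so I'll grasp and lift.

```bash
python3 - <<'E'
from bench import *
from h import *
G=np.array([.4998,-.2149,.1063]);psi=np.radians(1.4);t=np.radians(15)
O=ori(psi,t);z=O[:,2];g=G+.011*z
move_l(g,speed=.15)
print(state()['ft_force'])
close();s=state();print(s['finger_gap'],s['ft_force'],s['time'])
move_l(g+[0,0,.16],speed=.15)
s=state();print(s['finger_gap'],s['ft_force'],s['time'],s['ee_pos'])
d=get_image("wrist");np.savez("w3.npz",**d);cv2.imwrite("pics/w3.png",d["frame"])
d=get_image("scene");np.savez("s3.npz",**d);cv2.imwrite("pics/s3.png",d["frame"])
E
```

```text
[ 0.42756022 -0.19331377 -0.94578083]
0.01564871269181091 [ 0.1277319  -0.6545871   0.50626552] 6.7667
0.016130585137493044 [-0.19558758 -0.06777187 -3.4390402 ] 7.9833 [ 0.5023002  -0.21465086  0.25414774]
```

View pics/w3.png

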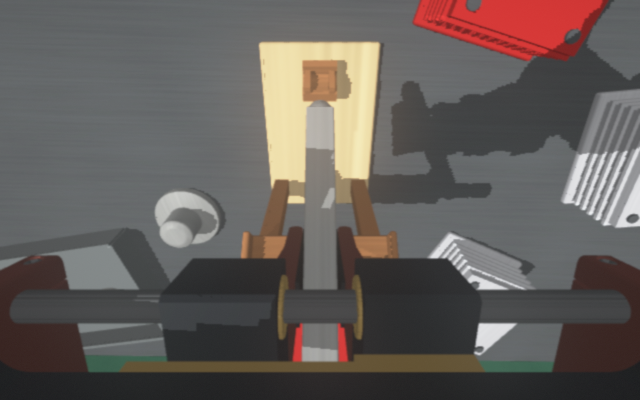

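View pics/s3.png

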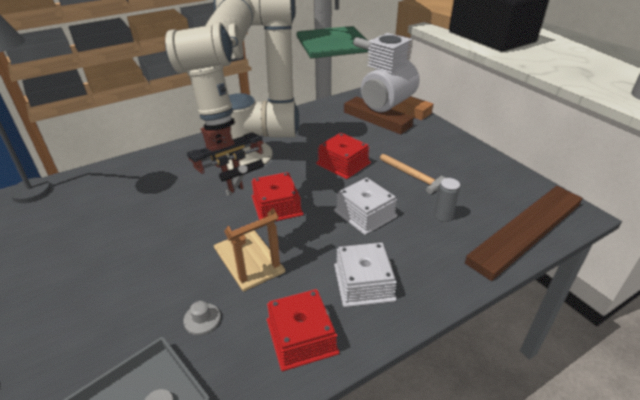

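The key is held; in the wrist view the shaft runs from its tip at (320,103) up through the fingers. I'll measure its lean in the hand.

```bash
cat >> h.py <<'E'
def shaftfit(d,rows=(125,220),cols=(312,328)):
    P=cloud(d)[rows[0]:rows[1],cols[0]:cols[1]].reshape(-1,3)
    P=P[P[:,2]>0.05]
    c=np.median(P,0);
    for _ in range(4):
        W=np.linalg.svd(P-c)[2];r=np.abs((P-c)@W[2]);k=r<.003;P=P[k];c=P.mean(0)
    e=W[0]*np.sign(W[0][2]);n=W[2];return c,e,n,len(P)
E
python3 - <<'E'
from bench import *
from h import *
d=dict(np.load("w3.npz"));c,e,n,N=shaftfit(d);print(c,e,n,N,"elev",np.degrees(np.arcsin(e[2])))
Rt,pt=tform(state());print("tool",Rt.T@e,Rt.T@(c-pt), "exp ang from -ztool",np.degrees(np.arccos(-(e@Rt[:,2]))))
V=d["view"]
# tip: extreme pixel row
P=cloud(d);col=P[90:130,320];print(np.c_[np.arange(90,130,3),col[::3].round(4)])
E
```

```text
[ 0.46431446 -0.2154864   0.23672179] [0.30123797 0.00741933 0.95352013] [ 2.35265079e-02 -9.99723153e-01  3.46298229e-04] 1108 elev 72.46253724737181
tool [-0.53612522  0.00126463 -0.84413752] [4.11832653e-02 6.76999257e-05 7.09831598e-03] exp ang from -ztool 32.42035445481023
[[ 9.000e+01  4.593e-01 -2.151e-01  4.460e-02]
 [ 9.300e+01  4.615e-01 -2.150e-01  4.860e-02]
 [ 9.600e+01  4.651e-01 -2.149e-01  4.620e-02]
 [ 9.900e+01  4.689e-01 -2.148e-01  4.270e-02]
 [ 1.020e+02  4.364e-01 -2.158e-01  2.011e-01]
 [ 1.050e+02  4.375e-01 -2.158e-01  2.037e-01]
 [ 1.080e+02  4.389e-01 -2.158e-01  2.048e-01]
 [ 1.110e+02  4.402e-01 -2.158e-01  2.065e-01]
 [ 1.140e+02  4.414e-01 -2.157e-01  2.084e-01]
 [ 1.170e+02  4.427e-01 -2.157e-01  2.099e-01]
 [ 1.200e+02  4.439e-01 -2.157e-01  2.115e-01]
 [ 1.230e+02  4.453e-01 -2.156e-01  2.124e-01]
 [ 1.260e+02  4.466e-01 -2.156e-01  2.138e-01]
 [ 1.290e+02  4.481e-01 -2.156e-01  2.147e-01]]
```

```bash
python3 - <<'E'
from bench import *
from h import *
d=dict(np.load("w3.npz"));P=cloud(d)
rows=np.arange(112,250,6);Q=np.median(P[:,314:327],axis=1)[rows]
print(np.c_[rows,Q.round(4)])
a=np.median(P[:,314:327],axis=1)[112:225]
k=np.abs(a[:,2])>.15;a=a[k];pf=np.polyfit(a[:,0],a[:,2],1);print("elev",np.degrees(np.arctan(pf[0])),np.std(a[:,2]-np.polyval(pf,a[:,0])))
print(np.polyfit(a[:,0],a[:,1],1))
E
```

```text
[[ 1.120e+02  4.407e-01 -2.158e-01  2.069e-01]
 [ 1.180e+02  4.432e-01 -2.157e-01  2.102e-01]
 [ 1.240e+02  4.458e-01 -2.156e-01  2.127e-01]
 [ 1.300e+02  4.482e-01 -2.156e-01  2.160e-01]
 [ 1.360e+02  4.507e-01 -2.155e-01  2.189e-01]
 [ 1.420e+02  4.530e-01 -2.155e-01  2.221e-01]
 [ 1.480e+02  4.553e-01 -2.154e-01  2.251e-01]
 [ 1.540e+02  4.577e-01 -2.154e-01  2.278e-01]
 [ 1.600e+02  4.602e-01 -2.153e-01  2.300e-01]
 [ 1.660e+02  4.624e-01 -2.153e-01  2.331e-01]
 [ 1.720e+02  4.647e-01 -2.152e-01  2.357e-01]
 [ 1.780e+02  4.669e-01 -2.152e-01  2.384e-01]
 [ 1.840e+02  4.690e-01 -2.151e-01  2.410e-01]
 [ 1.900e+02  4.711e-01 -2.151e-01  2.436e-01]
 [ 1.960e+02  4.734e-01 -2.150e-01  2.458e-01]
 [ 2.020e+02  4.754e-01 -2.150e-01  2.486e-01]
 [ 2.080e+02  4.776e-01 -2.149e-01  2.507e-01]
 [ 2.140e+02  4.794e-01 -2.154e-01  2.534e-01]
 [ 2.200e+02  4.818e-01 -2.148e-01  2.554e-01]
 [ 2.260e+02  4.836e-01 -2.148e-01  2.579e-01]
 [ 2.320e+02  4.855e-01 -2.147e-01  2.603e-01]
 [ 2.380e+02  4.874e-01 -2.147e-01  2.627e-01]
 [ 2.440e+02  4.892e-01 -2.147e-01  2.650e-01]]
elev 49.85668234949422 0.0002920968182166079
[ 0.02187215 -0.22538525]
```

Elevation is 49.9° in the hand, so nothing slipped. Next I'll carry it above the near well, upright, with its yaw matched to the socket.

```bash
python3 - <<'E'
from bench import *
from h import *
W=np.array([.528,.189,.081])
O=ori(np.radians(-31.3-0),np.radians(55))
T=W+[0,0,.055+.092]+.011*O[:,2]
p=np.array(state()['ee_pos']);
move_l(p+[-.05,.03,.06],speed=.2)
move_to(T+[0,0,.03],q(O))
s=state();print(s['time'],s['ee_pos'],s['finger_gap'],s['joint_pos'],s['ft_force'])
for n in("wrist","scene","top"):
    d=get_image(n);np.savez(n+"4.npz",**d);cv2.imwrite(f"pics/{n}4.png",d["frame"])
d=dict(np.load("scene4.npz"));w=dict(np.load("wrist4.npz"))
print(proj(d,W),proj(w,W))
cv2.imwrite("pics/m4.png",np.hstack([crop(d["frame"],315,120,415,220,4),cv2.resize(w["frame"],None,fx=.6,fy=.6)[0:0+240].repeat(1,0) if 0 else cv2.copyMakeBorder(cv2.resize(w["frame"],(400,250)),0,150,0,0,0)]))
E
```

```text
10.3167 [0.5358572  0.18378653 0.25114219] 0.015808253927860248 [ 0.75973191 -0.33070499  1.84004673 -0.93256447  1.39261908 -0.20536098] [-0.28826436 -0.09375824 -3.6574202 ]
[[365.87376267 193.55596205]] [[320.48059933   3.12194022]]
```

View pics/m4.png

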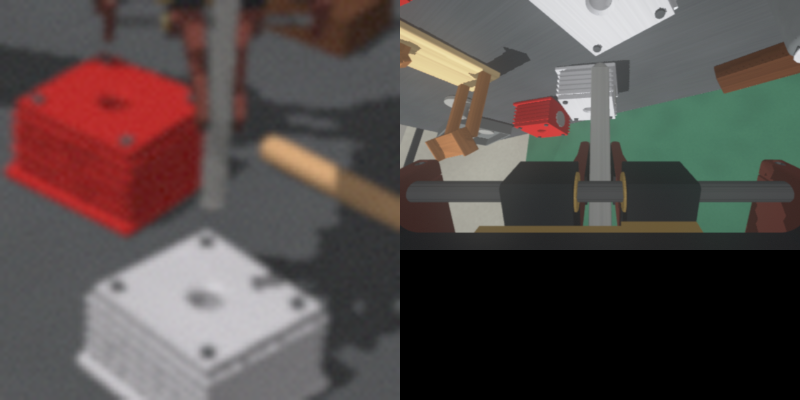

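The shaft hangs almost upright above the well, with its tip at crop (213,205) in the scene view. I'll check lean and axis from the depth data.

```bash
cat > lean.py <<'E'
from h import *
def lean(d,r0=115,r1=225):
    P=cloud(d);out=[]
    dep=d["depth"]
    A=[]
    for r in range(r0,r1,2):
        row=dep[r,295:345]; m=row<np.median(row[20:30])+.006
        m&=row>0
        cs=np.where(m)[0]+295
        if len(cs)<6: continue
        A.append(P[r,cs].mean(0))
    return np.array(A)
E
python3 - <<'E'
from lean import *
from bench import *
d=dict(np.load("wrist4.npz"));A=lean(d)
k=A[:,2]>.09;A=A[k];print(A[::8].round(4))
px=np.polyfit(A[:,2],A[:,0],1);py=np.polyfit(A[:,2],A[:,1],1);print(px,py)
n=np.array([-np.cos(np.radians(-31.3)),-np.sin(np.radians(-31.3)),0])
z=.14;print("axis at .14",np.array([np.polyval(px,z),np.polyval(py,z)])-.008*n[:2])
# scene check: shaft line pixels
E
```

```text
[[0.5214 0.1924 0.1777]
 [0.5213 0.1925 0.1881]
 [0.5216 0.1923 0.198 ]
 [0.5215 0.1924 0.2077]
 [0.5214 0.1925 0.217 ]
 [0.5215 0.1925 0.2259]
 [0.5215 0.1925 0.2345]]
[0.00268312 0.52088834] [0.00051585 0.19229305]
axis at .14 [0.52809965 0.18820912]
```

```bash
python3 - <<'E'
from bench import *
from h import *
W=np.array([.528,.189,.081])
O=ori(np.radians(-31.3),np.radians(55))
at=lambda dep:W+[0,0,-dep+.092]+.011*O[:,2]
f0=np.array(state()['ft_force'])
for dep in(-.02,.010,.034,.038,.041,.043,.045,.047,.049,.051,.053,.055):
    move_l(at(dep),speed=.1 if dep<.03 else .03)
    s=state();f=np.array(s['ft_force'])-f0;print(dep,f.round(2),np.array(s['moment']).round(2),s['ee_pos'].__getitem__(2),s['time'])
    if np.linalg.norm(f)>5: break
E
```

```text
-0.02 [ 0.64  0.03 -0.52] [0.46 0.66 0.01] 0.1872668641099822 11.2667
0.01 [ 0.4   0.24 -0.94] [ 0.4   0.7  -0.01] 0.15625329001214586 11.7167
0.034 [-0.05 -0.4  -0.44] [0.44 0.69 0.02] 0.13291638167647207 12.6667
0.038 [ 0.33  0.36 -0.12] [0.44 0.7  0.05] 0.12838150871861892 12.95
0.041 [ 0.24 -0.19  0.89] [ 0.4   0.75 -0.03] 0.12536274704647812 13.2
0.043 [-0.9  -0.25 -0.78] [ 0.45  0.76 -0.03] 0.12349562605497046 13.45
0.045 [ 1.1  -0.09 -0.22] [0.39 0.74 0.05] 0.12146254839510402 13.7
0.047 [ 0.88  0.53 -0.55] [0.46 0.73 0.  ] 0.11943564905096041 13.95
0.049 [ 0.45  0.89 -0.44] [0.41 0.75 0.04] 0.11745462047130353 14.2
0.051 [ 0.22 -0.21 -0.95] [ 0.43  0.73 -0.  ] 0.11545360542124097 14.45
0.053 [ 0.56  0.37 -0.81] [0.44 0.72 0.01] 0.11343913984326043 14.7
0.055 [ 0.68  0.06 -0.86] [ 0.43  0.71 -0.03] 0.11158779509423634 14.95
```

The key went straight into the socket without resistance. I'll let go and back off along the tool axis.

```bash
python3 - <<'E'
from bench import *
from h import *
gripper_open();hold(.3)
s=state();O,p=tform(s);print(s['finger_gap'],s['time'],s['ft_force'])
move_l(p-.16*O[:,2],speed=.2)
s=state();print(s['time'],s['ee_pos'])
for n in("scene","top","wrist"):
    d=get_image(n);np.savez(n+"5.npz",**d);cv2.imwrite(f"pics/{n}5.png",d["frame"])
a=dict(np.load("scene5.npz"))["frame"];b=dict(np.load("wrist5.npz"))["frame"]
cv2.imwrite("pics/m5.png",np.hstack([crop(a,315,120,415,220,4),cv2.copyMakeBorder(cv2.resize(b,(400,250)),0,150,0,0,0)]))
E
```

```text
0.08804064838407048 16.4333 [-0.08583304  0.94981795  0.10898306]
17.3833 [0.4238147  0.25205239 0.20269034]
```

View pics/m5.png

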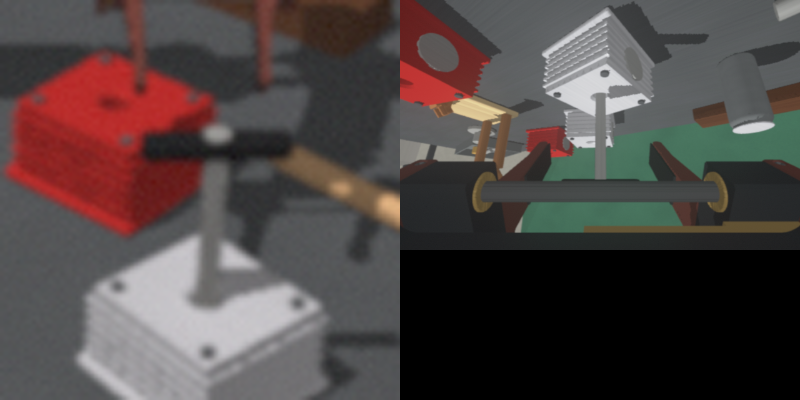

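View pics/top5.png

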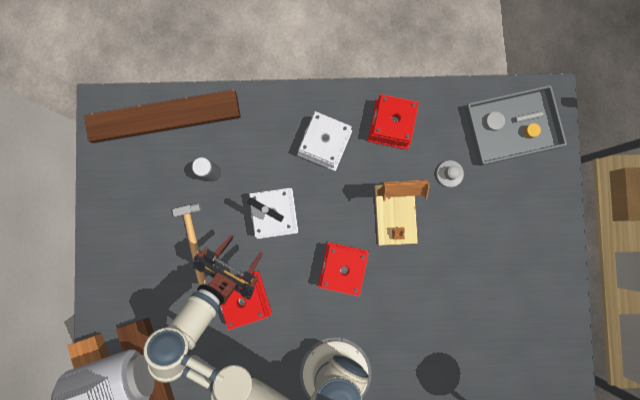

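The key stands upright in the near well, with its bar at about top px (266,209) and the hand clear of it. Next I'll locate the bar and grip it from above.

```bash
python3 - <<'E'
from bench import *
from h import *
d=dict(np.load("top5.npz"));P=cloud(d);m=np.zeros((400,640),bool);m[190:232,240:300]=1
m&=(P[...,2]>.2)&(P[...,2]<.26);B=P[m];print(len(B),B.mean(0),B.max(0))
e=np.linalg.svd(B[:,:2]-B[:,:2].mean(0))[2][0];print(np.degrees(np.arctan2(e[1],e[0]))%180)
rc=cv2.minAreaRect(B[:,:2].astype(np.float32));print(rc)
O=ori(np.radians(-121.3),0);C=np.array([.528,.189,.209])
s=state();print(s['joint_pos'])
p=np.array(s['ee_pos']);move_l(p+[0,0,.15],speed=.25)
print(inverse_kinematics(C+[0,0,.1],q(O)))
move_to(C+[0,0,.12],q(O))
s=state();print(s['time'],s['joint_pos'],s['ee_pos'])
d=get_image("wrist");np.savez("w6.npz",**d);cv2.imwrite("pics/w6.png",d["frame"])
E
```

```text
284 [0.52734714 0.18738902 0.22984574] [0.56146751 0.23785142 0.23705276]
58.97777797005652
((0.5278246402740479, 0.1880917102098465), (0.10967522114515305, 0.019674114882946014), 58.898319244384766)
[ 1.05664374 -0.32334865  1.92163744 -0.95918971  1.58328772  0.04022947]
[ 2.83079553e-01  1.58565290e-02  1.16877030e+00 -4.44089210e-16
  1.95696583e+00  8.29367609e-01]
19.2417 [ 2.84155235e-01  2.89485786e-02  1.12229845e+00 -9.85694974e-04
  1.99319177e+00  8.27918332e-01] [0.52747176 0.18915333 0.32730964]
```

View pics/w6.png

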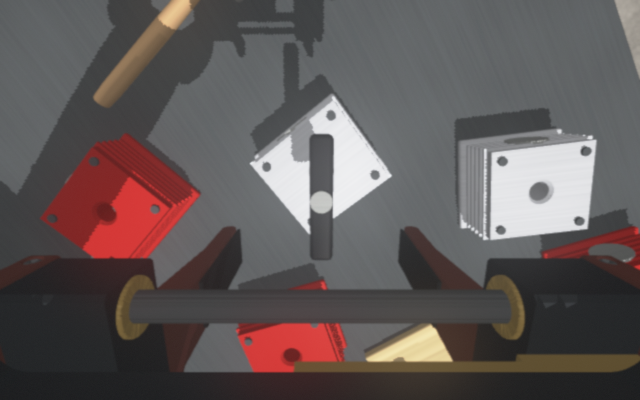

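The bar lies between the fingers at px (320,197), lined up with the pads. I'll descend, grip, and test the turn in small steps.

```bash
python3 - <<'E'
from bench import *
from h import *
C=np.array([.528,.189,.209])
move_l(C,speed=.15)
print(np.round(state()['ft_force'],2))
close();s=state();print(s['finger_gap'],np.round(s['ft_force'],2),np.round(s['moment'],3),s['time'])
j0=np.array(s['joint_pos']);np.save("j0.npy",j0)
hold(.2)
for k in range(1,11):
    j=j0.copy();j[5]-=.05*k;movej(j)
    s=state();print("CCW",.05*k,np.round(j0[5]-s['joint_pos'][5],3),np.round(s['moment'],3),np.round(s['ft_force'],1),s['time'])
    if abs(s['moment'][2])>.6: break
E
```

```text
[ 0.92 -0.93 -0.42]
0.019656964027612384 [ 0.31  0.65 -1.13] [-0.083  0.027 -0.027] 21.2917
CCW 0.05 0.049 [-0.081  0.047  0.007] [ 0.1 -0.2  0. ] 21.7417
CCW 0.1 0.098 [-0.09  -0.005  0.029] [-1.3 -0.7  1. ] 21.9917
CCW 0.15000000000000002 0.148 [-0.124  0.067 -0.041] [ 0.2 -0.1 -0.3] 22.2417
CCW 0.2 0.197 [-0.08   0.022 -0.255] [-0.6  0.3 -0.1] 22.4917
CCW 0.25 0.247 [-0.086  0.109 -0.637] [ 0.7  0.1 -0.5] 22.7417
```

Anticlockwise runs into a stop: the moment climbs to −0.64 N m. I'll try clockwise.

```bash
python3 - <<'E'
from bench import *
from h import *
j0=np.load("j0.npy")
for a in list(np.arange(-.15,.5,.1))+list(np.arange(.6,1.75,.15)):
    j=j0.copy();j[5]+=a
    if j[5]>2.5: break
    movej(j)
    s=state();print("CW",round(a,2),np.round(s['joint_pos'][5]-j0[5],3),np.round(s['moment'],3),np.round(s['ft_force'],1),round(s['time'],2),round(s['finger_gap'],4))
    if abs(s['moment'][2])>.6: break
E
```

```text
CW -0.15 -0.152 [-0.183  0.02  -0.001] [-0.1 -0.4  0.3] 22.99 0.02
CW -0.05 -0.054 [-0.087  0.047 -0.001] [ 0.8 -1.1 -0.4] 23.24 0.0199
CW 0.05 0.045 [-0.155  0.13  -0.022] [ 0.1 -0.2 -0.8] 23.49 0.0203
CW 0.15 0.145 [-0.113  0.023 -0.039] [-0.1  0.6  0. ] 23.74 0.0196
CW 0.25 0.244 [-0.094 -0.017  0.051] [-0.1  0.2 -0.7] 23.99 0.02
CW 0.35 0.344 [-0.109 -0.     0.026] [-0.3 -0.2 -0.4] 24.24 0.0198
CW 0.45 0.444 [-0.02   0.055  0.07 ] [ 0.4 -0.1 -0.4] 24.49 0.0198
CW 0.6 0.593 [-0.131  0.084 -0.022] [ 0.3  0.3 -0.4] 24.76 0.0197
CW 0.75 0.743 [0.004 0.08  0.018] [ 0.3  1.  -0.5] 25.02 0.0194
CW 0.9 0.892 [-0.054 -0.029  0.041] [-0.8 -0.1 -0.4] 25.29 0.0198
CW 1.05 1.042 [-0.042 -0.025  0.007] [ 0.8  0.9 -1.3] 25.56 0.0199
CW 1.2 1.192 [ 0.04   0.014 -0.013] [ 0.5 -0.5 -0.1] 25.82 0.0203
CW 1.35 1.342 [ 0.006  0.013 -0.005] [ 0.1 -0.2 -0.7] 26.09 0.0196
CW 1.5 1.492 [ 0.032 -0.013  0.004] [ 1.   0.4 -0.3] 26.36 0.02
CW 1.65 1.642 [ 0.099 -0.062  0.01 ] [-0.4  0.  -0.1] 26.62 0.0196
```

The moment stays near zero, where about 0.2 N m of drag was expected. I'll look before going on.

```bash
python3 - <<'E'
from bench import *
from h import *
for n in("scene","top","wrist"):
    d=get_image(n);np.savez(n+"7.npz",**d)
a=dict(np.load("scene7.npz"))["frame"];b=dict(np.load("wrist7.npz"))["frame"]
cv2.imwrite("pics/m7.png",np.hstack([crop(a,315,120,415,220,4),cv2.copyMakeBorder(cv2.resize(b,(400,250)),0,150,0,0,0)]))
print(state()['ee_pos'],state()['time'])
E
```

```text
[0.52807347 0.18895688 0.20898493] 26.775
```

View pics/m7.png

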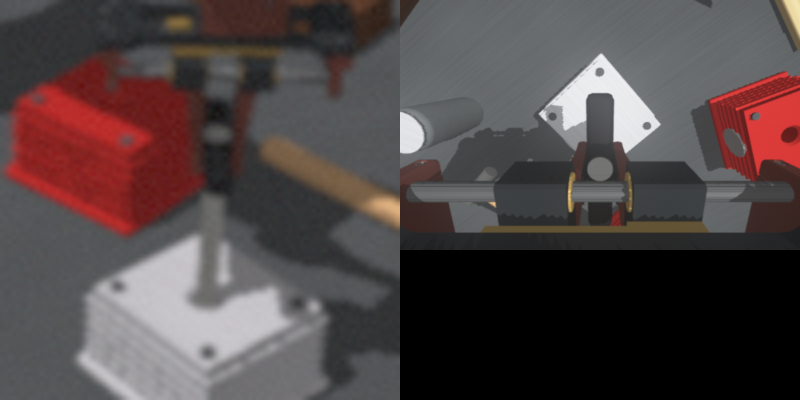

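The bar followed the hand, and the key is still down in the well. I'll regrip half a turn back and carry on clockwise.

```bash
python3 - <<'E'
from bench import *
from h import *
C=np.array([.528,.189,.209])
gripper_open();move_l(C+[0,0,.07],speed=.2)
j=np.array(state()['joint_pos']);j[5]-=np.pi;movej(j)
d=get_image("top");np.savez("top8.npz",**d)
P=cloud(d);w=get_image("wrist");cv2.imwrite("pics/w8.png",w["frame"]);np.savez("w8.npz",**w)
Q=cloud(w);m=(Q[...,2]>.205)&(Q[...,2]<.25)&(np.hypot(Q[...,0]-.528,Q[...,1]-.189)<.07);m[270:]=0
B=Q[m];e=np.linalg.svd(B[:,:2]-B[:,:2].mean(0))[2][0];print("bar yaw",np.degrees(np.arctan2(e[1],e[0]))%180,"top z",np.median(B[:,2]),B.mean(0),len(B))
Rt,p=tform(state());print("tool x yaw",np.degrees(np.arctan2(Rt[1,0],Rt[0,0]))%180,p,state()['time'],state()['joint_pos'][5])
E
```

```text
bar yaw 144.97558036396015 top z 0.22922668910689642 [0.51806555 0.19587722 0.22921081] 3760
tool x yaw 144.14700771959437 [0.52816284 0.18906728 0.27864212] 31.1583 -0.6618945460787753
```

View pics/w8.png

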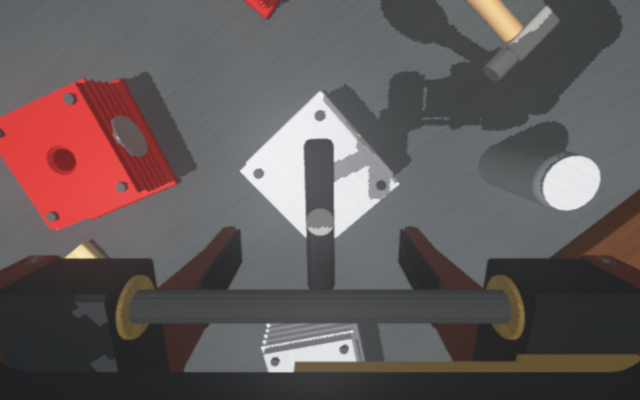

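The bar stayed at yaw 145° (it started at 58.7°) with its top at z 0.229, so it is fully seated. I'll grip and turn the rest.

```bash
python3 - <<'E'
from bench import *
from h import *
C=np.array([.528,.189,.209])
move_l(C,speed=.15);close();s=state();print(s['finger_gap'],np.round(s['moment'],3))
hold(.15)
j0=np.array(s['joint_pos'])
for a in np.arange(.2,1.41,.2):
    j=j0.copy();j[5]+=a;movej(j);s=state()
    print(round(a,2),np.round(s['joint_pos'][5]-j0[5],3),np.round(s['moment'],3),np.round(s['ft_force'],1),round(s['time'],2))
    if abs(s['moment'][2])>.6: break
hold(.2);gripper_open();hold(.2);print(np.round(state()['ft_force'],2))
move_l(C+[0,0,.08],speed=.15);hold(.3)
w=get_image("wrist");cv2.imwrite("pics/w9.png",w["frame"]);np.savez("w9.npz",**w)
Q=cloud(w);m=(Q[...,2]>.205)&(Q[...,2]<.25)&(np.hypot(Q[...,0]-.528,Q[...,1]-.189)<.07);m[270:]=0
B=Q[m];e=np.linalg.svd(B[:,:2]-B[:,:2].mean(0))[2][0];print("bar yaw",np.degrees(np.arctan2(e[1],e[0]))%180,"z",np.median(B[:,2]))
t=get_image("top");s2=get_image("scene");np.savez("top9.npz",**t)
cv2.imwrite("pics/m9.png",np.hstack([crop(s2["frame"],315,120,415,220,4),cv2.copyMakeBorder(cv2.resize(w["frame"],(400,250)),0,150,0,0,0)]));cv2.imwrite("pics/t9.png",t["frame"])
print(state()['time'])
E
```

```text
0.019626081082303036 [-0.066 -0.004  0.026]
0.2 0.196 [-0.03  -0.007  0.026] [0.6 0.3 0. ] 33.28
0.4 0.394 [-0.063 -0.123 -0.021] [ 0.1 -1.3 -0. ] 33.59
0.6 0.593 [-0.01  -0.138  0.01 ] [ 1.5  0.6 -0.3] 33.9
0.8 0.792 [-0.063 -0.165  0.037] [ 0.3 -0.1 -0.7] 34.21
1.0 0.992 [-0.012 -0.222  0.011] [ 1.2 -0.8 -0.6] 34.52
1.2 1.192 [-0.106 -0.176  0.025] [ 1.1 -0.5  0.1] 34.83
1.4 1.392 [-0.132 -0.233 -0.03 ] [ 0.4 -1.  -0.9] 35.13
[-0.86  0.26  0.08]
bar yaw 65.11459088177548 z 0.22923255252745706
37.8
```

View pics/m9.png

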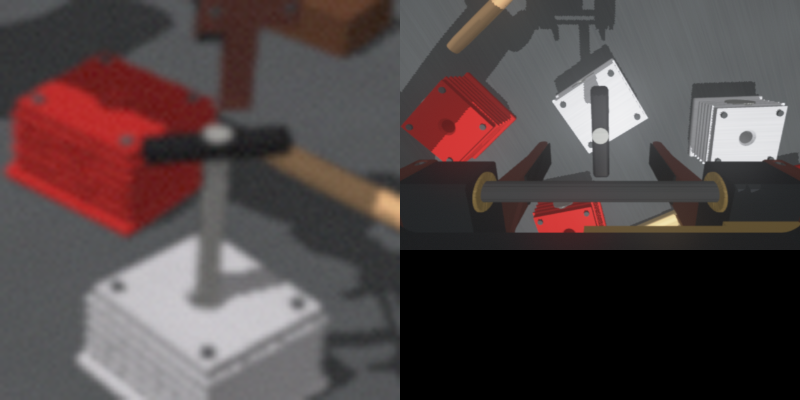

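View pics/t9.png

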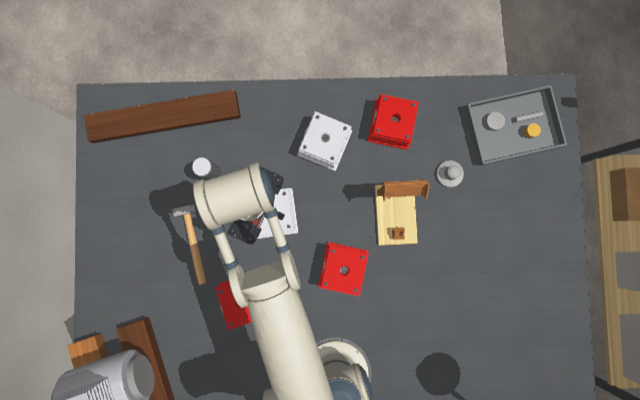

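```bash
python3 - <<'E'
from bench import *
job_done();print("ok",state()['time'])
E
```

```text
the job is handed in; nothing more can be done
the job is handed in; nothing more can be done
```

I handed the job in at about 38 s of the 72 s allowed. The near plug is unscrewed by an estimated 2.75 rad or more, and the key is left standing seated in it.

- **Seating:** I took the key by its shaft and stood it in the near white casing's well (x about 0.53 m). I had read the socket's yaw, about 59°, from the wrist camera, so the key went straight down to the socket's floor without any feeling for it. I then let go.
- **Turning:** I gripped the crossbar from above. Anticlockwise hit a stop, with the moment rising to 0.64 N m; clockwise gave, so this is the reverse thread. I turned clockwise in two grips and let go.
- **Last checks:** The bar had turned from 58.7° to 65° − 180°, which is about 3.03 rad clockwise; I took off at most 0.25 rad for play. The bar's top is at z 0.229 m, which matches full seating at 56 mm. In the last picture the key looks upright, though I did not measure its lean again. The open hand was 8 cm above its gripping height. The far casing, can, hammer and hub looked unmoved in the top view.
- **One disagreement:** The moment read near zero between the clockwise steps, not the stated 0.2 N m drag. I only sampled it at standstill and did not read the plug's turn directly, so the turn is inferred from the bar's rotation and its seated height.

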